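# Crank the antenna tuner to the red marker

## Task

Fit the loose crank onto the square shaft on top of the antenna tuner and push it fully home, wind it until the orange pointer stands level with the red marker, then lift the crank off and stand it back upright on the black rubber mat without dropping it. Turn the shaft only with the crank: keep the gripper off the tuner itself, and leave the other things on the desk where they are.

Things in the scene. Friction and masses are not known exactly. Their poses are not given: they have to be found in the camera images.
- crank_hub (a point): Centre (half-way up) of the loose crank's steel hub, 38 x 38 mm, 52 mm tall; z up. Its underside has a square socket, 18 mm wide, 30 mm deep, open downwards, its sides parallel to the hub's. An arm 20 mm wide leaves it along this point's +x, 35 to 44 mm above the hub's underside; the +y and -y sides are free to grip.
- crank_knob (a point): Middle of the crank's red upright knob, a cylinder 28 mm in diameter and 42 mm tall, 80 mm from the hub's axis along the crank's +x; the knob reaches from 44 to 86 mm above the hub's underside and this point lies 65 mm above it. It is fixed to the arm.
- shaft_seat (a point): On the vertical shaft axis, at the top of the round collar (54 mm wide, top 108 mm above the desk) on which the hub rests when fully home. The steel shaft, 16 mm square, rises 20 mm above it, then a round nose tapers from 16 to 8 mm over 8 mm more. Axes are the tuner's (x away from the robot at yaw 0), not turning with the shaft: the angle of its square is NOT given, it must be seen or felt.
- tuner: Black antenna tuner, a fixed box 240 x 260 x 100 mm, with shaft and pointer on top. Origin on the desk under the shaft axis; the box spans -80 to +160 mm in x, +-130 mm in y. The shaft turns both ways with a drag of about 0.1 N m and stays where it is left. The crank fits in any of four quarter turns, with about 7 degrees of play either way.
- pointer_mid (a point): Top middle of the orange pointer, 26 x 12 mm, 13 mm high, sliding along the tuner's y in a slot 85 mm beyond the shaft (tuner +x). The shaft drives it: turned anticlockwise seen from above, it moves towards the tuner's +y, 10 mm per radian (63 mm per turn); clockwise the other way. It can go 70 mm either side of the middle.
- red_marker_mid (a point): Top middle of the red marker block, 16 x 10 mm, 15 mm high, fixed on the tuner's top beyond the pointer's slot, on one side or the other; same axes as the tuner. The pointer is level with it when both have the same place along the tuner's y.
- white_marker_mid (a point): Top middle of the white marker block, like the red one, on the other side; it is not wanted now.
- mat: Black rubber mat, 200 x 140 x 4 mm, fixed on the desk; origin at the middle of its underside, x along its length.
- crank: The whole crank, about 0.4 kg; origin at the middle of the hub's underside, axes as crank_hub. It starts standing on the mat on the hub's flat underside; its centre of mass lies about 10 mm from the hub's axis, towards the knob.
- mug: Blue mug, 80 mm wide, 90 mm tall: leave alone. Origin under its centre.
- mouse: Black computer mouse, 105 x 60 x 32 mm: leave alone. Origin under its centre.
- microphone: Black hand microphone, 100 x 55 x 28 mm: leave alone. Origin under its centre.
- morse_key: Brass and steel twin-paddle key, 90 x 75 x 49 mm: leave alone. Origin under its centre.
- screwdriver: Yellow screwdriver, 190 mm long, lying along its x: leave alone.
- spray_can: Blue spray can, 56 mm wide, 150 mm tall: leave alone. Origin under its centre.
Mind the look-alikes: they are no part of the job. Leave any pink or turquoise look-alike of the crank alone.

How it is judged:
By the outcome, as a careful person would: the job done as asked, in the order asked, and still so for the second after the job is handed in, with the robot touching nothing.
It also fails if it takes over 72 s, if anything falls off the work surface, if the arm or the gripper's body presses on something with over 40 N, if the wrist force passes 120 N, or if a joint passes its speed limit or range.

## Robot

A 6-joint arm with a two-finger parallel gripper is mounted at the origin on the work surface. World frame = base frame: x ahead of the robot, y to its left, z up, the work surface at z = 0. Lengths are in m, angles in degrees, forces in N, time in s.
With the tool pointing down it reaches from about 0.4 to 0.825 m from the base axis. Payload 7 kg.
Tool frame: the origin (TCP) lies between the finger pads; the fingertips stand 11 mm ahead of it and the grasp point (between the pads) lies 8 mm behind it; z points along the fingers, y is the direction in which the jaws open and shut (so a half turn about z gives the same grasp; the last joint's range is limited). The gripper opens to 88 mm and grips with 3 to 60 N. Pads are 19 mm wide; open, the fingers measure 130 mm over their backs; the gripper's body (78 mm by 193 mm) begins 47 mm behind the grasp point.
Start: joints at [87.267, 20.546, 0.682, 0, -70.136, -16.507], TCP at [0.222, 0.637, 0.201] pointing down, gripper open.
Joint ranges: [-176.03, 176.03], [-82.01, 121.73], [-58.28, 71.71], [-173.87, 95.51], [-174.79, -0.11], [-173.66, 173.66]. Speed limits (degrees/s): [136.94, 136.94, 172.46, 180, 180, 180].

## Interface

Orientations are given as [roll, pitch, yaw] about the fixed x, y, z axes, in that order (R = Rz(yaw) Ry(pitch) Rx(roll)).
In Python, from plant import r gives the robot as it stands.
- The arm moves only by the shell command python3 -m inch 'ROWS' [OPENING] [FORCE]. ROWS is JSON, a list of rows, each an object of numbers: "x", "y", "z": the shift along the tool's x, y, z as a fraction of full scale; "yaw": the turn about the tool's z as a fraction of full scale. In form: [{"x": .., "y": .., "z": .., "yaw": ..}, ...]. A call has 1 to 5 rows; each row shifts and turns the pose as measured when the row begins, along the tool's axes as they then stand; what a row does not reach is not made up. Full scale, the value 1, is 0.025 m for a shift and 4 degrees for a turn. A row lasts 1/12 s, in which the tool goes at most 41.7 mm and 7.16 degrees, less where a joint would pass 70% of its speed; a pose out of reach is approached as far as the arm can. A call with a number of a shift or a turn outside -1 to 1 is refused whole. A call with a gripper value outside its range is refused whole. OPENING is the opening, from -1 (shut) to 1 (fully open), set as the call begins (- or left out, the last holds). The fingers move at their own pace and stop on an object; FORCE is the grip in N (left out, the last holds). Time passes only in rows, so rows that do not move let the fingers close. It gives the time, the measured TCP pose, the force and the opening at its end, in the units of the state.
- r.get_state(): the state, without advancing time (a new reading comes with each control period).
- r.capture(name): name is "side" or "top"; returns (picture, depth): 384x512x3 uint8, red, green, blue; 384x512 float32, m along the optical axis (not along the pixel's ray), 0 where there is no reading.
- r.camera_info(name): a dict with "mtx" (3x3 intrinsics, pixels), "k1" (the pictures are not rectified: a ray, as slopes to the right and down, at radius r is drawn at 1 + k1 r^2 times it, then the intrinsics apply), "pose" (4x4, takes a point from camera to world coordinates). Camera axes: x right, y down, z forward; pixel columns grow to the right and rows downward; lengths in m; the calibration is good to about 2 mm. A picture is of the moment at which its call begins. camera_info takes no time and is no camera call.
- r.close_job(): hands the job in, once; it reports no verdict.
The state is a dict: "time_s": time; "joints": joint angles; "qd": joint speeds; "joint_torque": joint torques, N m; "tcp_pos": TCP position; "eef_rot": TCP orientation; "contact_force": force on the tool from outside, world axes, zero at the start; "moment": the same for the moment, N m; "gripper_width": finger opening in m.
Only numpy, scipy, OpenCV 4.12 (cv2) and the standard library are available. Lean on these libraries where they do the work, as an engineer would, in place of code of your own. Each camera call takes 0.05 s, during which the arm holds its last target. There are 200 camera calls.

## Working session

There is one attempt and no reset: what is moved stays moved. The work goes in short steps, Python scripts to look and compute and a shell command to move; the robot and the scene stay as the last step left them, time stands still between calls to the robot, and variables do not carry over. Pictures are saved under pics/ and viewed, about 8 in all and at most 12, crops included, and the job is handed in when it is done.

```bash
ls; mkdir -p pics; cat > h.py <<'E'
import numpy as np,cv2
from plant import r
def cap(n,tag):
    im,d=r.capture(n); np.savez(f'pics/{tag}.npz',im=im,d=d); cv2.imwrite(f'pics/{tag}.png',im[:,:,::-1]); return im,d
def ray(n,u,v):
    c=r.camera_info(n);K=np.array(c['mtx']);k=c['k1'];P=np.array(c['pose'])
    a=np.array([(u-K[0,2])/K[0,0],(v-K[1,2])/K[1,1]]);s=a.copy()
    for _ in range(20): s=a/(1+k*(s@s))
    return P[:3,3],P[:3,:3]@np.array([s[0],s[1],1])
def onz(n,u,v,z):
    o,d=ray(n,u,v); return o+d*(z-o[2])/d[2]
def pt(n,u,v,dep):
    o,d=ray(n,u,v); return o+d*dep
def proj(n,p):
    c=r.camera_info(n);K=np.array(c['mtx']);P=np.array(c['pose'])
    q=P[:3,:3].T@(np.array(p)-P[:3,3]);s=q[:2]/q[2];s=s*(1+c['k1']*(s@s))
    return K[0,0]*s[0]+K[0,2],K[1,1]*s[1]+K[1,2]
E
python3 - <<'E'
from h import *
a,_=cap('top','t0');b,_=cap('side','s0')
for n in('top','side'):
    c=r.camera_info(n);print(n,np.round(c['mtx'],1).tolist(),c['k1'],np.round(c['pose'],3).tolist())
s=r.get_state();print(s)
E
```

```text
pics
top [[363.1, 0.0, 257.1], [0.0, 363.1, 195.7], [0.0, 0.0, 1.0]] 0.033182638483068246 [[0.021, -0.986, 0.166, 0.326], [-1.0, -0.021, 0.005, -0.041], [-0.002, -0.166, -0.986, 1.193], [0.0, 0.0, 0.0, 1.0]]
side [[388.1, 0.0, 255.7], [0.0, 388.1, 188.9], [0.0, 0.0, 1.0]] -0.11973071202653665 [[-0.907, -0.323, 0.269, 0.247], [-0.421, 0.691, -0.588, 0.609], [0.004, -0.647, -0.763, 0.927], [0.0, 0.0, 0.0, 1.0]]
{'time_s': 0.1, 'joints': array([ 8.72659430e+01,  2.05887934e+01,  6.38905580e-01, -1.64111903e-02,
       -7.01331078e+01, -1.65046586e+01]), 'qd': array([-0.08880184, -0.01026144,  0.07220837,  0.11224312,  0.06517922,
        0.07462672]), 'joint_torque': array([-1.34495429e-03, -5.84163022e+01,  2.93752491e+01,  7.01544061e+00,
        1.01457830e-02, -5.13200575e-05]), 'tcp_pos': array([0.22232241, 0.63685448, 0.20010315]), 'eef_rot': array([ 1.79916041e+02, -8.78793727e-03, -1.92442974e+01]), 'contact_force': array([0.3545865 , 0.71261033, 0.43817634]), 'moment': array([-0.04255603, -0.0013863 ,  0.01590827]), 'gripper_width': 0.08716702178614044}
```

View pics/t0.png

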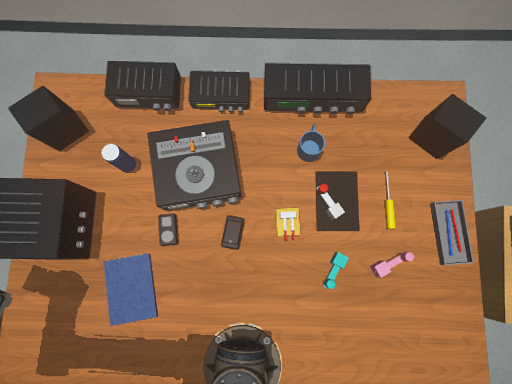

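View pics/s0.png

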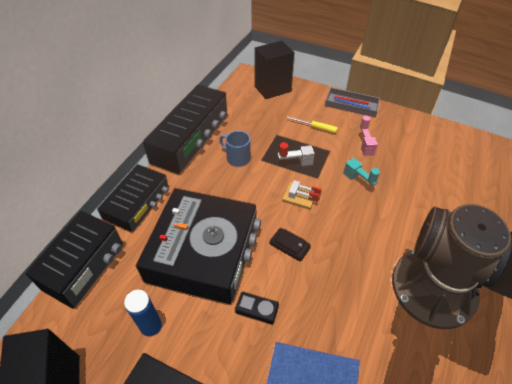

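The top view shows three crank-like things: steel with a red knob on the black mat (hub about (335,209), knob (323,188)), turquoise at (336,270) and pink at (393,263). I choose the red-knobbed one on the mat. The tuner is at about (195,170), its red marker at (177,139), the white one at (203,134) and the orange pointer at (192,147). Next is a close crop of both.

```bash
cat > m.py <<'E'
from h import *
def comp(t,name,boxes):
    out=[]
    for n,(u0,v0,u1,v1) in boxes:
        im=np.load(f'pics/{n}{t}.npz')['im'][v0:v1,u0:u1,::-1]
        out.append(cv2.resize(im,(390,290),interpolation=cv2.INTER_CUBIC))
    o=np.vstack([np.hstack(out[:2]),np.hstack(out[2:4])]) if len(out)>2 else np.hstack(out)
    cv2.imwrite(f'pics/{name}.png',o)
def blobs(t,n):
    f=np.load(f'pics/{n}{t}.npz');im=f['im'];d=f['d'];hsv=cv2.cvtColor(im,cv2.COLOR_RGB2HSV)
    H,S,V=[hsv[...,i].astype(int) for i in range(3)]
    M={'red':((H<5)|(H>174))&(S>180)&(V>110),'orange':(H>=7)&(H<18)&(S>200)&(V>180),'white':(S<40)&(V>185)}
    for k,m in M.items():
        c,l,st,ce=cv2.connectedComponentsWithStats(m.astype(np.uint8))
        for i in range(1,c):
            if st[i,4]>=8:
                dd=d[l==i];print(n,k,ce[i].round(1),st[i].tolist(),'depthpt',pt(n,*ce[i],np.median(dd)).round(3))
if __name__=='__main__':
    comp('0','c0',[('t',(305,165,365,210+0)),('t',(145,120,245,194)),('s',(255,130,335,190)),('s',(140,190,265,283))])
    blobs('0','t') if 0 else None
E
sed -i "s/f'pics\/{n}{t}.npz'/f'pics\/{n[0]}{t}.npz'/" m.py
python3 - <<'E'
from m import *
comp('0','c0',[('t',(305,168,365,232)),('t',(145,120,245,215)),('s',(255,130,335,190)),('s',(140,190,265,283))])
blobs('0','top');blobs('0','side')
E
```

```text
top red [175.6 138.2] [174, 136, 4, 5, 16] depthpt [0.683 0.221 0.111]
top red [323.2 187.6] [319, 184, 9, 9, 60] depthpt [ 0.542 -0.239  0.088]
top red [455.5 230.2] [451, 210, 11, 41, 76] depthpt [ 0.426 -0.674  0.013]
top red [285.3 235.8] [285, 231, 2, 9, 13] depthpt [ 0.393 -0.127  0.046]
top red [292.6 235.4] [292, 231, 2, 9, 14] depthpt [ 0.395 -0.15   0.046]
top orange [192.  146.7] [191, 143, 3, 8, 21] depthpt [0.657 0.169 0.112]
top white [203. 134.] [202, 132, 3, 5, 15] depthpt [0.699 0.137 0.111]
top white [110.  151.7] [101, 144, 18, 16, 224] depthpt [0.625 0.403 0.148]
top white [386.9 178.2] [386, 172, 3, 15, 17] depthpt [ 0.592 -0.463  0.013]
top white [388.1 193. ] [388, 188, 2, 11, 11] depthpt [ 0.543 -0.464  0.015]
top white [333.  205.7] [321, 193, 24, 25, 225] depthpt [ 0.491 -0.276  0.053]
top white [287.9 217.8] [280, 212, 16, 18, 149] depthpt [ 0.451 -0.135  0.037]
side red [283.3 146.5] [280, 142, 8, 13, 57] depthpt [ 0.54  -0.237  0.084]
side red [315.4 192.4] [310, 187, 11, 13, 67] depthpt [ 0.393 -0.137  0.041]
side red [162.5 236.8] [160, 235, 6, 5, 26] depthpt [0.681 0.223 0.112]
side white [301.3 151.3] [287, 146, 27, 11, 158] depthpt [ 0.491 -0.275  0.05 ]
side white [297.3 187.7] [290, 181, 21, 14, 116] depthpt [ 0.45  -0.134  0.038]
side white [175.3 209.7] [173, 208, 6, 4, 19] depthpt [0.697 0.137 0.113]
side white [136.  300.6] [125, 290, 23, 22, 409] depthpt [0.622 0.404 0.149]
```

View pics/c0.png

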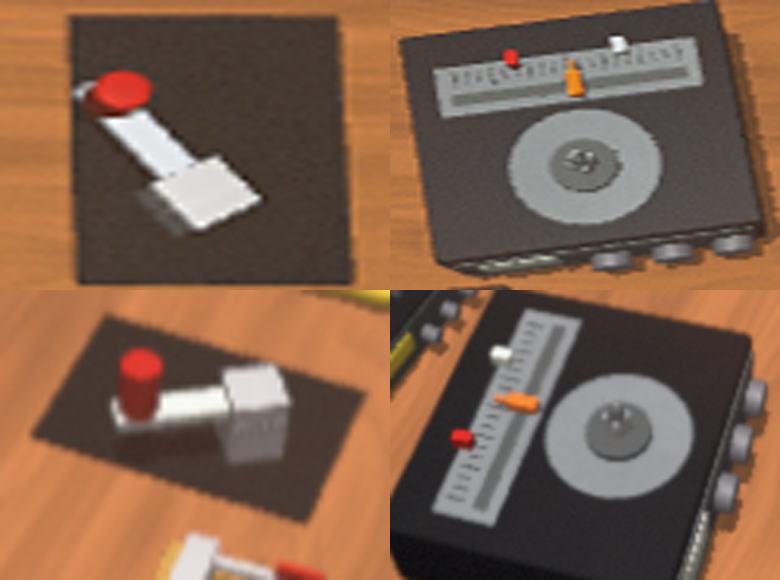

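The crop shows the right crank: steel hub, red knob. The shaft is small in view, so its square angle may have to be felt as well. Next I work out positions from depth.

```bash
cat > cl.py <<'E'
from h import *
def cloud(n,t):
    f=np.load(f'pics/{n[0]}{t}.npz');im,d=f['im'],f['d']
    c=r.camera_info(n);K=np.array(c['mtx']);k=c['k1'];P=np.array(c['pose'])
    v,u=np.mgrid[:384,:512];a=np.stack([(u-K[0,2])/K[0,0],(v-K[1,2])/K[1,1]],-1);s=a.copy()
    for _ in range(20): s=a/(1+k*(s**2).sum(-1,keepdims=True))
    p=np.concatenate([s,np.ones_like(s[...,:1])],-1)*d[...,None]
    return p@P[:3,:3].T+P[:3,3],im,d
E
python3 - <<'E'
from cl import *
for n in('top','side'):
    p,im,d=cloud(n,'0');print('==',n)
    X,Y,Z=p[...,0],p[...,1],p[...,2]
    def rect(m,nm):
        q=p[m];(c,s,a)=cv2.minAreaRect((q[:,:2]*1000).astype(np.float32));print(nm,m.sum(),'c',np.round(c,1),'size',np.round(s,1),'a',round(a,1),'mean',q.mean(0).round(4),'zmed',np.median(q[:,2]).round(4))
    rect((abs(X-.484)<.05)&(abs(Y+.276)<.05)&(Z>.0505)&(Z<.07)&(np.hypot(X-.542,Y+.239)>.03),'hubtop')
    rect((abs(X-.542)<.04)&(abs(Y+.239)<.04)&(Z>.08),'knobtop')
    g=im.astype(int).sum(-1)<200
    rect((abs(X-.5)<.1)&(abs(Y+.277)<.12)&(Z<.012)&(Z>-.01)&g,'mat')
    rect((abs(X-.6)<.22)&(abs(Y-.16)<.22)&(Z>.094)&(Z<.106)&g&(np.hypot(X-.625,Y-.404)>.07),'tunertop')
    gr=(abs(X-.59)<.1)&(abs(Y-.16)<.1)&(Z>.104)&(Z<.112)&~g; 
    rect((abs(X-.57)<.06)&(abs(Y-.16)<.06)&(Z>.1055),'collar+')
    m=(abs(X-.57)<.06)&(abs(Y-.16)<.06)&(Z>.115);rect(m,'shaft');print(p[m].round(3).tolist())
E
```

```text
== top
hubtop 141 c [ 485.5 -281.4] size [55.5 37.4] a 34.5 mean [ 0.4782 -0.2867  0.0541] zmed 0.0542
knobtop 64 c [ 542.9 -240.4] size [25.6 25.4] a 33.1 mean [ 0.5426 -0.2406  0.0874] zmed 0.0877
mat 1848 c [ 509.  -298.8] size [182.  137.5] a 0.8 mean [ 0.507  -0.3036  0.0021] zmed 0.002
tunertop 1125 c [612.6 163.9] size [238.6 257.3] a 10.9 mean [0.6807 0.1729 0.0982] zmed 0.0981
collar+ 167 c [574.1 157. ] size [52.8 53. ] a 63.1 mean [0.5729 0.1558 0.1122] zmed 0.108
shaft 37 c [574.1 156.9] size [17.  15.8] a 72.3 mean [0.5731 0.1561 0.1278] zmed 0.128
[[0.583, 0.162, 0.126], [0.583, 0.159, 0.127], [0.579, 0.161, 0.13], [0.579, 0.158, 0.132], [0.579, 0.155, 0.131], [0.58, 0.153, 0.127], [0.58, 0.15, 0.129], [0.577, 0.165, 0.127], [0.575, 0.16, 0.135], [0.575, 0.157, 0.135], [0.576, 0.155, 0.133], [0.576, 0.152, 0.131], [0.577, 0.15, 0.127], [0.579, 0.148, 0.12], [0.573, 0.165, 0.128], [0.572, 0.161, 0.132], [0.572, 0.158, 0.133], [0.572, 0.154, 0.134], [0.573, 0.152, 0.129], [0.574, 0.15, 0.128], [0.576, 0.149, 0.117], [0.571, 0.165, 0.125], [0.57, 0.161, 0.131], [0.57, 0.15
[... 1569 characters left out ...]
0.166, 0.13], [0.568, 0.166, 0.132], [0.567, 0.163, 0.129], [0.565, 0.162, 0.129], [0.565, 0.158, 0.124], [0.564, 0.155, 0.121], [0.582, 0.165, 0.118], [0.578, 0.166, 0.122], [0.574, 0.167, 0.126], [0.571, 0.166, 0.126], [0.569, 0.165, 0.127], [0.566, 0.165, 0.128], [0.565, 0.162, 0.124], [0.564, 0.159, 0.122], [0.564, 0.155, 0.115], [0.579, 0.165, 0.115], [0.575, 0.165, 0.118], [0.57, 0.168, 0.125], [0.567, 0.169, 0.128], [0.567, 0.164, 0.121], [0.566, 0.161, 0.119], [0.564, 0.16, 0.118], [0.574, 0.167, 0.117], [0.571, 0.168, 0.121], [0.567, 0.169, 0.123], [0.566, 0.166, 0.121], [0.565, 0.164, 0.118], [0.571, 0.169, 0.116], [0.568, 0.168, 0.118], [0.567, 0.166, 0.116], [0.567, 0.17, 0.116]]
```

Estimates:
- **Crank:** hub at about (0.477, −0.285), yaw about 35°.
- **Shaft:** at about (0.573, 0.1585), square about −17° (mod 90).
- **Tuner:** yaw about 10.6°. The pointer needs about +46 mm, roughly 265° anticlockwise.

I'll turn the tool by −125° first so that the whole wind fits within joint 6's range.

```bash
cat > go.py <<'E'
# go.py x y z yaw : remaining move in row units (tool axes now)
import sys;from h import *
s=r.get_state();p=s['tcp_pos'];T=s['eef_rot'][2];t=np.radians(T)
print('t',round(s['time_s'],2),'p',p.round(4),'rpy',s['eef_rot'].round(2),'j',s['joints'].round(1),'F',s['contact_force'].round(1),'M',s['moment'].round(2),'w',round(s['gripper_width'],4))
if len(sys.argv)>3:
    g=np.array(list(map(float,sys.argv[1:4])));d=g-p
    print('units x %.3f y %.3f z %.3f'%tuple(np.array([d[0]*np.cos(t)+d[1]*np.sin(t),d[0]*np.sin(t)-d[1]*np.cos(t),-d[2]])/.025))
    if len(sys.argv)>4: print('yaw units %.2f'%(-((float(sys.argv[4])-T+180)%360-180)/4))
E
python3 -m inch '[{"yaw":1},{"yaw":1},{"yaw":1},{"yaw":1},{"yaw":1}]' 1 20
python3 go.py 0.477 -0.285 0.2 -144.7
```

```text
t 0.1 p [0.2223 0.6369 0.2001] rpy [ 1.7992e+02 -1.0000e-02 -1.9240e+01] j [ 87.3  20.6   0.6  -0.  -70.1 -16.5] F [0.4 0.7 0.4] M [-0.04 -0.    0.02] w 0.0872
units x 21.771 y 31.456 z 0.004
yaw units 31.36validation failed for argument at $[0]...
```

```bash
python3 -m inch '[{"x":0,"y":0,"z":0,"yaw":1},{"x":0,"y":0,"z":0,"yaw":1},{"x":0,"y":0,"z":0,"yaw":1},{"x":0,"y":0,"z":0,"yaw":1},{"x":0,"y":0,"z":0,"yaw":1}]' 1 20
python3 go.py 0.477 -0.285 0.2 -144.7
```

```text
time_s: 0.52
tcp_pos: [0.2218, 0.6354, 0.1972]
eef_rot: [179.7, -0.2, -40.0]
contact_force: [-0.5, -0.0, 0.3]
gripper_width: 0.0878
t 0.52 p [0.2218 0.6354 0.1972] rpy [ 1.7967e+02 -1.6000e-01 -3.9990e+01] j [ 87.3  20.7   0.5  -0.1 -70.1 -37.2] F [-0.5 -0.   0.3] M [ 0.05 -0.04  0.04] w 0.0878
units x 31.479 y 21.649 z -0.110
yaw units 26.18
```

```bash
A='x'; python3 -m inch '[{"x":1,"y":0,"z":-0.1,"yaw":1},{"x":1,"y":0,"z":0,"yaw":1},{"x":1,"y":0,"z":0,"yaw":1},{"x":1,"y":0,"z":0,"yaw":1},{"x":1,"y":0,"z":0,"yaw":1}]' | head -3
python3 -m inch '[{"x":1,"y":0,"z":-0.1,"yaw":1},{"x":1,"y":0,"z":0,"yaw":1},{"x":1,"y":0,"z":0,"yaw":1},{"x":1,"y":0,"z":0,"yaw":0},{"x":1,"y":0,"z":0,"yaw":0}]'| head -3
python3 go.py 0.45 0.1 0.2 -144.7
```

```text
time_s: 0.93
tcp_pos: [0.3036, 0.5415, 0.1959]
eef_rot: [179.5, -0.5, -60.7]
time_s: 1.35
tcp_pos: [0.3519, 0.4189, 0.197]
eef_rot: [179.4, -0.8, -73.7]
t 1.35 p [0.3519 0.4189 0.197 ] rpy [179.44  -0.84 -73.68] j [ 70.5   9.3 -15.2   0.  -66.5 -54.2] F [ 0.3  0.4 -0. ] M [ 0.11 -0.18  0.04] w 0.0879
units x 13.346 y -0.182 z -0.118
yaw units 17.76
```

```bash
python3 -m inch '[{"x":1,"y":0,"z":-0.1,"yaw":0},{"x":1,"y":0,"z":0,"yaw":0},{"x":1,"y":0,"z":0,"yaw":0},{"x":1,"y":0,"z":0,"yaw":0},{"x":1,"y":0,"z":0,"yaw":0}]' | head -3
python3 -m inch '[{"x":1,"y":0,"z":-0.1,"yaw":0},{"x":1,"y":0,"z":0,"yaw":0},{"x":1,"y":0,"z":0,"yaw":0},{"x":1,"y":0,"z":0,"yaw":0},{"x":1,"y":0,"z":0,"yaw":0}]'| head -3
python3 -m inch '[{"x":1,"y":0,"z":-0.1,"yaw":0},{"x":1,"y":0,"z":0,"yaw":0},{"x":1,"y":0,"z":0,"yaw":0},{"x":1,"y":0,"z":0,"yaw":1},{"x":1,"y":0,"z":0,"yaw":1}]'| head -3
python3 -m inch '[{"x":1,"y":0,"z":-0.1,"yaw":1},{"x":1,"y":0,"z":0,"yaw":1},{"x":1,"y":0,"z":0,"yaw":1},{"x":1,"y":0,"z":0,"yaw":1},{"x":1,"y":0,"z":0,"yaw":1}]'| head -3
python3 go.py 0.477 -0.285 0.2 -144.7
```

```text
time_s: 1.77
tcp_pos: [0.387, 0.2914, 0.2]
eef_rot: [179.3, -0.9, -73.7]
time_s: 2.18
tcp_pos: [0.4216, 0.1645, 0.204]
eef_rot: [179.2, -1.0, -73.7]
time_s: 2.6
tcp_pos: [0.4547, 0.0374, 0.2082]
eef_rot: [179.3, -1.0, -81.7]
time_s: 3.02
tcp_pos: [0.4538, -0.0934, 0.2123]
eef_rot: [179.6, -1.3, -102.8]
t 3.02 p [ 0.4538 -0.0934  0.2123] rpy [ 179.59   -1.28 -102.77] j [ 13.7  -0.  -23.9   1.  -67.  -26.9] F [ 0.4 -0.   0.1] M [ 0.16 -0.18 -0.05] w 0.0875
units x 7.271 y -2.598 z 0.491
yaw units 10.48
```

```bash
python3 -m inch '[{"x":0.9,"y":-0.5,"z":0.1,"yaw":1},{"x":0.9,"y":-0.5,"z":0.1,"yaw":1},{"x":0.8,"y":-0.7,"z":0.1,"yaw":1},{"x":0.8,"y":-0.7,"z":0.1,"yaw":1},{"x":0.7,"y":-0.7,"z":0,"yaw":1}]' | head -3
python3 -m inch '[{"x":0.7,"y":-0.7,"z":0.1,"yaw":1},{"x":0.6,"y":-0.7,"z":0,"yaw":1},{"x":0,"y":0,"z":0,"yaw":1},{"x":0,"y":0,"z":0,"yaw":1},{"x":0,"y":0,"z":0,"yaw":1}]'| head -3
python3 -m inch '[{"x":0,"y":0,"z":0,"yaw":0.5},{"x":0,"y":0,"z":0,"yaw":0}]'| head -3
python3 go.py 0.477 -0.285 0.2 -144.7
```

```text
time_s: 3.43
tcp_pos: [0.4867, -0.2243, 0.2038]
eef_rot: [-180.0, -1.3, -123.8]
time_s: 3.85
tcp_pos: [0.4952, -0.279, 0.1984]
eef_rot: [-179.7, -1.4, -145.2]
time_s: 4.02
tcp_pos: [0.4944, -0.2794, 0.1972]
eef_rot: [-179.8, -1.5, -147.6]
t 4.02 p [ 0.4944 -0.2794  0.1972] rpy [-179.8    -1.5  -147.64] j [ -8.9  11.  -13.5   1.2 -66.5 -49.3] F [-0.1 -0.4 -0. ] M [ 0.15 -0.17  0.02] w 0.0874
units x 0.707 y 0.184 z -0.112
yaw units -0.73
```

```bash
python3 -m inch '[{"x":0.7,"y":0.2,"z":0.5,"yaw":-0.7},{"x":0,"y":0,"z":1,"yaw":0},{"x":0,"y":0,"z":1,"yaw":0},{"x":0,"y":0,"z":1,"yaw":0}]' | head -3
python3 go.py 0.477 -0.285 0.026 -144.7
```

```text
time_s: 4.35
tcp_pos: [0.4784, -0.2875, 0.113]
eef_rot: [-179.4, -1.1, -144.3]
t 4.35 p [ 0.4784 -0.2875  0.113 ] rpy [-179.38   -1.13 -144.31] j [-10.   13.8 -21.9   1.5 -54.7 -45.2] F [ 0.2  0.5 -0.2] M [ 0.19 -0.19  0.04] w 0.0876
units x -0.011 y 0.115 z 3.479
yaw units 0.10
```

```bash
python3 -m inch '[{"x":0,"y":0.1,"z":1,"yaw":0},{"x":0,"y":0,"z":1,"yaw":0},{"x":0,"y":0,"z":0.8,"yaw":0},{"x":0,"y":0,"z":0,"yaw":0}]' | head -3
python3 go.py 0.477 -0.285 0.026 -144.7
python3 - <<'E'
from m import *
cap('top','t1');cap('side','s1')
comp('1','c1',[('t',(285,155,385,240)),('s',(235,100,355,190))])
E
```

```text
time_s: 4.68
tcp_pos: [0.4723, -0.2855, 0.0356]
eef_rot: [-179.7, -1.3, -144.0]
t 4.68 p [ 0.4723 -0.2855  0.0356] rpy [-179.69   -1.33 -143.99] j [ -9.9  18.7 -27.2   1.7 -44.8 -45.3] F [ 0.1  1.  -0.6] M [ 0.18 -0.03 -0.01] w 0.0876
units x -0.163 y -0.095 z 0.385
yaw units 0.18
```

View pics/c1.png

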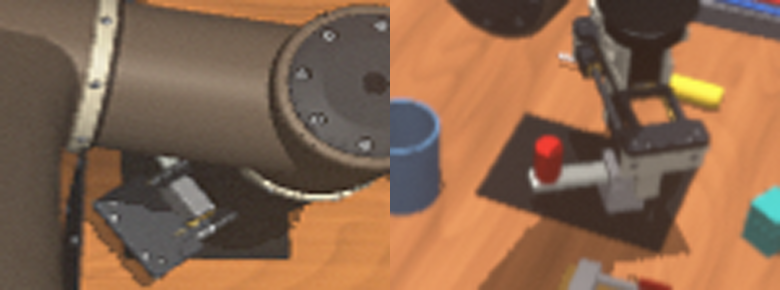

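The fingers straddle the hub on its free sides, with the knob clear of the body (side crop, knob at about (547,160)). I'll correct slightly, close and lift.

```bash
python3 -m inch '[{"x":-0.15,"y":0,"z":0.35,"yaw":0.1},{"x":0,"y":0,"z":0,"yaw":0}]' | head -3
python3 -m inch '[{"x":0,"y":0,"z":0,"yaw":0},{"x":0,"y":0,"z":0,"yaw":0},{"x":0,"y":0,"z":0,"yaw":0},{"x":0,"y":0,"z":0,"yaw":0},{"x":0,"y":0,"z":0,"yaw":0}]' -1 35
python3 -m inch '[{"x":0,"y":0,"z":0,"yaw":0},{"x":0,"y":0,"z":0,"yaw":0}]' |tail -1
python3 go.py 0.477 -0.285 0.3
```

```text
time_s: 4.95
tcp_pos: [0.4799, -0.2847, 0.0325]
eef_rot: [-179.3, -1.0, -144.3]
time_s: 5.37
tcp_pos: [0.4831, -0.285, 0.0364]
eef_rot: [-179.0, -0.8, -144.2]
contact_force: [-1.2, 0.8, 0.1]
gripper_width: 0.0597
gripper_width: 0.0463
t 5.53 p [ 0.4833 -0.2851  0.0369] rpy [-178.93   -0.76 -144.24] j [ -9.6  18.8 -26.9   1.9 -44.1 -46. ] F [-0.6 -0.3  0.8] M [ 0.16 -0.13  0.02] w 0.0463
units x 0.201 y 0.150 z -10.524
```

```bash
python3 -m inch '[{"x":0.2,"y":0,"z":0.4,"yaw":0},{"x":0,"y":0,"z":0,"yaw":0},{"x":0,"y":0,"z":0,"yaw":0},{"x":0,"y":0,"z":0,"yaw":0}]' -1 35 |tail -1
python3 go.py 0.477 -0.285 0.026 -144.7
```

```text
gripper_width: 0.02
t 5.87 p [ 0.4799 -0.2845  0.0341] rpy [-178.93   -0.48 -144.15] j [ -9.7  18.7 -27.5   1.6 -43.4 -45.6] F [-5.4  8.9 17.1] M [ 3.74  1.83 -0.04] w 0.02
units x 0.107 y 0.053 z 0.324
yaw units 0.14
```

```bash
python3 - <<'E'
from m import *
cap('side','s2');cap('top','t2')
comp('2','c2',[('t',(285,155,385,240)),('s',(255,110,335,180))])
E
python3 go.py
```

```text
t 5.97 p [ 0.48   -0.2845  0.035 ] rpy [-178.91   -0.49 -144.13] j [ -9.7  18.7 -27.4   1.6 -43.5 -45.6] F [-12.1  20.3  47. ] M [ 7.5   4.44 -0.11] w 0.0119
```

View pics/c2.png

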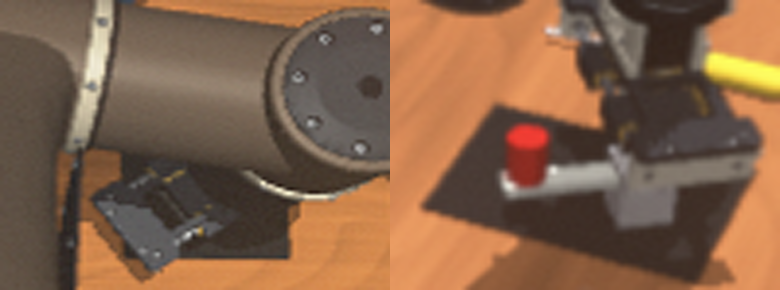

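The grip is wrong: the width has passed 38 mm and the upward force is rising. Opening at once.

```bash
python3 -m inch '[{"x":0,"y":0,"z":0,"yaw":0},{"x":0,"y":0,"z":0,"yaw":0},{"x":0,"y":0,"z":0,"yaw":0}]' 1 35 
python3 go.py
python3 - <<'E'
from h import *
for n in('side','top'):
  for z in(.015,.034):print(n,np.round(proj(n,[.48,-.2845,z]),1), np.round(proj(n,[.477,-.285,.056]),1))
E
```

```text
time_s: 6.22
tcp_pos: [0.4799, -0.284, 0.0366]
eef_rot: [-178.8, -0.4, -144.1]
contact_force: [0.8, 0.5, -0.9]
gripper_width: 0.0266
t 6.22 p [ 0.4799 -0.284   0.0366] rpy [-178.83   -0.37 -144.06] j [ -9.7  18.4 -27.5   1.6 -43.5 -45.5] F [ 0.8  0.5 -0.9] M [ 0.18 -0.09  0.03] w 0.0266
side [304.3 157.9] [306.5 149.1]
side [304.9 153.8] [306.5 149.1]
top [333.3 210.7] [336.1 210. ]
top [334.5 210. ] [336.1 210. ]
```

```bash
python3 - <<'E'
from cl import *
for t in '12':
  for n in('side','top'):
    p,im,d=cloud(n,t);X,Y,Z=p[...,0],p[...,1],p[...,2]
    c=np.array([.478,-.2855]);T=np.radians(-144.2)
    dx=X-c[0];dy=Y-c[1];a=dx*np.cos(T)+dy*np.sin(T);b=dx*np.sin(T)-dy*np.cos(T)
    m=(abs(a)<.06)&(abs(b)<.11)&(Z>.01)&(Z<.11)&(d>0)
    # map of max height on 10mm grid: rows a (tool x), cols b (tool y)
    print(t,n,'cols tool y -100..100; z mm, brightness')
    for i in range(-6,6):
        row=''
        for j in range(-10,10):
            k=m&(a>=i*.01)&(a<i*.01+.01)&(b>=j*.01)&(b<j*.01+.01)
            row+='%4d/%3d'%(np.median(Z[k])*1000,im[k].mean()) if k.any() else '    .   '
        print('%4d'%(i*10),row)
E
```

```text
1 side cols tool y -100..100; z mm, brightness
 -60     .       .       .       .       .       .       .       .     45/115  46/162  43/152  48/166    .       .       .       .       .       .       .       .   
 -50     .       .       .       .       .       .       .       .       .     48/166  46/165  44/147    .       .       .       .       .       .       .       .   
 -40     .       .       .       .       .       .       .       .       .     45/162  44/162  44/139    .       .       .       .       .       .       .       .   
 -30     .       .       .       .       .       .       .       .       .     44/171  44/159  45/141    .       .       .       .       .       .       .       .   
 -20     .       .       .       .       .       .       .       .     48/106  45/132  46/120  39/114  43/110    .       .       .       .       .       .       .   
 -10     .       .       .       .     68/119  81/ 90  88/ 58    .     51/136  51/135  52/139  25/110  41/111    .       .     78/102  78/112    .       .       .   
   0     .       .       .       .       .     63/ 52  79
[... 6350 characters left out ...]
   .       .       .       .       .   
  20     .       .       .       .       .       .       .       .       .       .       .       .       .       .       .       .       .       .       .       .   
  30     .       .       .       .       .       .       .       .       .       .       .       .       .       .       .       .       .       .       .       .   
  40     .       .       .       .       .       .       .       .       .       .       .       .       .       .       .       .       .       .       .       .   
  50     .       .       .       .       .       .       .       .       .       .       .       .       .       .       .       .       .       .       .       .
```

```bash
python3 -m inch '[{"x":0,"y":0,"z":0,"yaw":0},{"x":0,"y":0,"z":0,"yaw":0},{"x":0,"y":0,"z":0,"yaw":0},{"x":0,"y":0,"z":0,"yaw":0},{"x":0,"y":0,"z":0,"yaw":0}]' 1 35 
python3 - <<'E'
from h import *
im,d=cap('side','s3')
o=cv2.resize(im[90:190,245:365,::-1],(720,600),interpolation=cv2.INTER_CUBIC)
def q(p,c):
    u,v=proj('side',p);cv2.circle(o,(int((u+.5-245)*6),int((v+.5-90)*6)),4,c,-1)
s=r.get_state();from scipy.spatial.transform import Rotation as R
M=R.from_euler('xyz',s['eef_rot'],degrees=True).as_matrix();p=s['tcp_pos']
print(p,M.round(3).tolist())
q(p,(0,0,255));q(p+M[:,2]*.011+M[:,1]*.044,(0,255,0));q(p+M[:,2]*.011-M[:,1]*.044,(255,255,0));q(p-M[:,2]*.055+M[:,1]*.0965,(255,0,255))
cv2.imwrite('pics/c3.png',o)
E
```

```text
time_s: 6.63
tcp_pos: [0.4784, -0.2844, 0.0341]
eef_rot: [-179.0, -0.5, -144.1]
contact_force: [-0.9, -0.8, 0.9]
gripper_width: 0.0598
[ 0.47835935 -0.28437284  0.03408967] [[-0.81, -0.586, 0.003], [-0.586, 0.81, -0.02], [0.009, -0.018, -1.0]]
```

View pics/c3.png

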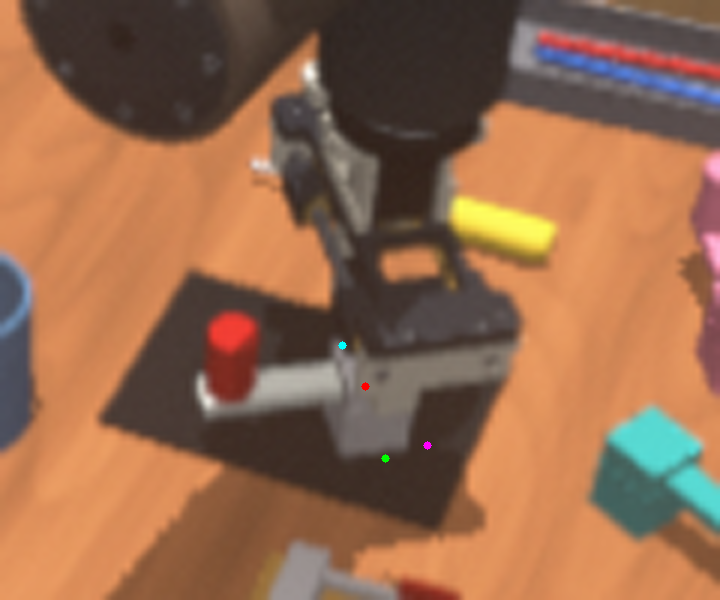

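```bash
python3 - <<'E'
from cl import *
p,im,d=cloud('side','3')
s=r.get_state();from scipy.spatial.transform import Rotation as R
M=R.from_euler('xyz',s['eef_rot'],degrees=True).as_matrix()
q=(p-s['tcp_pos'])@M*1000
for v in range(140,172,2):
    print(v,' '.join('%d,%d,%d'%tuple(q[v,u]) +'/%d'%im[v,u].mean() for u in range(299,335,4)))
E
```

```text
140 11,-107,40/127 -31,46,-111/53 -23,58,-122/50 -16,71,-132/55 -5,75,-134/74 7,72,-129/74 18,76,-130/75 29,80,-132/74 123,-88,41/143
142 -328,843,-910/51 -33,53,-110/53 -29,76,-131/55 -18,78,-131/56 -6,78,-129/75 4,81,-130/75 15,86,-133/75 28,85,-130/81 39,88,-131/107
144 3,-81,33/47 -35,62,-111/51 -31,83,-130/55 -20,85,-130/72 -10,91,-135/75 1,91,-132/74 14,91,-130/78 23,97,-134/74 36,97,-131/98
146 0,-71,32/50 -35,64,-104/50 -34,93,-132/53 -23,95,-132/78 -11,95,-130/65 -1,100,-133/67 11,100,-131/55 24,98,-126/59 36,98,-124/122
148 0,-66,36/55 -34,63,-96/65 -35,97,-129/51 -23,99,-128/56 -12,100,-128/66 0,101,-125/87 13,97,-119/100 25,97,-117/113 38,97,-115/146
150 -4,-53,33/127 -10,1,-21/141 -35,100,-123/100 -23,99,-120/109 -10,98,-117/118 2,96,-112/120 17,92,-105/120 29,92,-103/105 107,-39,41/154
152 -21,-3,-10/175 -12,7,-19/143 -31,91,-106/103 -18,89,-101/120 -6,90,-100/121 7,88,-95/119 18,91,-97/120 30,93,-96/109 104,-29,39/155
154 -23,4,-8/165 -13,15,-17/134 -29,89,-95/117 -19,94,-98/119 -4,89,-90/100 6,92,-90/74 71,-19,33/58 86,-20,37/67 101,-20,40/154
156 -16,-12,18/120 -13,1
[... 214 characters left out ...]
,38/155
160 -17,-5,30/62 -11,16,9/108 1,19,9/109 14,19,11/107 36,0,35/48 49,5,32/50 62,8,32/62 76,8,34/155 92,6,40/158
162 -20,3,30/51 -12,19,15/108 0,23,14/108 16,18,22/109 34,9,35/48 45,15,31/52 60,15,34/63 75,15,38/160 88,16,38/160
164 -22,13,29/48 -10,17,28/106 3,18,29/105 17,17,33/92 32,16,37/48 43,23,33/57 55,29,28/76 71,24,36/160 83,30,33/159
166 -24,21,29/49 -11,23,31/64 1,24,32/53 13,30,28/50 27,31,29/50 40,33,31/49 54,34,32/116 69,32,38/157 81,37,35/159
168 -26,28,32/49 -13,31,31/50 -1,36,28/48 12,35,32/48 24,39,31/49 35,46,25/48 53,38,38/153 65,43,34/158 78,46,35/156
170 -28,36,32/46 -15,38,33/48 -2,41,32/50 9,45,30/48 21,49,29/49 34,52,28/50 50,48,35/157 62,52,35/155 76,54,35/157
```

In the tool frame the depth image puts the gripper's body at about −92 mm (expected −55) and the finger tip at about −29 mm (expected +11). The fingers really stand about 39 mm higher than reported, so they closed above the hub. The hub itself hardly moved. I'll descend further with the gripper fully open and measure the offset again.

```bash
cat > tip.py <<'E'
import sys;from cl import *
from scipy.spatial.transform import Rotation as R
t=sys.argv[1];n=sys.argv[2] if len(sys.argv)>2 else 'side';cap(n,n[0]+t)
p,im,d=cloud(n,t);s=r.get_state();M=R.from_euler('xyz',s['eef_rot'],degrees=True).as_matrix()
q=(p-s['tcp_pos'])@M*1000;Z=p[...,2]*1000
print('tcp',s['tcp_pos'].round(4),'w',s['gripper_width'].round(4))
m=(abs(q[...,0])<9)&(q[...,1]>22)&(q[...,1]<75)&(q[...,2]<30)&(q[...,2]>-85)&(Z>8)
if m.any():print('finger +y: n',m.sum(),'tool z',np.percentile(q[m][:,2],[2,50,98]).round(1),'y',np.percentile(q[m][:,1],[2,50,98]).round(1),'world zmin',np.percentile(Z[m],2).round(1))
m=(abs(q[...,0])<60)&(abs(q[...,1])<100)&(q[...,2]<-40)&(q[...,2]>-140)
if m.any():print('body lowest tool z',np.percentile(q[m&(q[...,1]>85)][:,2],[50,95,99]).round(1))
E
python3 -m inch '[{"x":0,"y":0,"z":0.3,"yaw":0},{"x":0,"y":0,"z":0,"yaw":0},{"x":0,"y":0,"z":0,"yaw":0},{"x":0,"y":0,"z":0,"yaw":0}]' 1 35|tail -1; python3 tip.py 4;python3 go.py .477 -.285 -.008 -144.7
```

```text
gripper_width: 0.0862
t 7.07 p [ 0.4782 -0.2846  0.0253] rpy [-179.     -0.53 -144.14] j [ -9.8  19.3 -28.    1.6 -42.3 -45.6] F [-0.8  0.4 -0.2] M [ 0.14 -0.16 -0.02] w 0.0869
units x 0.047 y 0.015 z 1.331
yaw units 0.14Traceback (most recent call last):
  File "tip.py", line 6, in <module>
    print('tcp',s['tcp_pos'].round(4),'w',s['gripper_width'].round(4))
                                          ^^^^^^^^^^^^^^^^^^^^^^^^
AttributeError: 'float' object has no attribute 'round'
```

```bash
sed -i "s/s\['gripper_width'\].round(4)/s['gripper_width']/" tip.py; python3 tip.py 4
python3 -m inch '[{"x":0,"y":0,"z":0.7,"yaw":0},{"x":0,"y":0,"z":0,"yaw":0}]'|tail -5;python3 tip.py 5;python3 go.py .477 -.285 -.008 -144.7
```

```text
tcp [ 0.4783 -0.2846  0.0254] w 0.0872776135332538
finger +y: n 35 tool z [-58.3 -43.4 -20.1] y [45.2 63.1 66. ] world zmin 44.6
body lowest tool z [-118.6  -91.7  -88.9]
time_s: 7.28
tcp_pos: [0.4791, -0.2851, 0.0084]
eef_rot: [-178.9, -0.4, -144.1]
contact_force: [-0.9, 0.8, -0.5]
gripper_width: 0.0876
tcp [ 0.4803 -0.2855  0.0101] w 0.08772924316708612
finger +y: n 38 tool z [-60.1 -40.1 -22. ] y [39.6 62.6 68.6] world zmin 31.0
body lowest tool z [-119.   -90.9  -88.4]
t 7.33 p [ 0.4803 -0.2855  0.0101] rpy [-178.79   -0.39 -144.08] j [ -9.8  20.6 -28.8   1.7 -40.  -45.6] F [ 0.7 -0.4  0.6] M [ 0.11 -0.18  0.03] w 0.0877
units x 0.095 y 0.095 z 0.725
yaw units 0.15
```

```bash
python3 -m inch '[{"x":0.1,"y":0.05,"z":0.75,"yaw":0.1}]'|head -3
python3 -m inch '[{"x":0.05,"y":0,"z":0.1,"yaw":0},{"x":0,"y":0,"z":0.05,"yaw":0},{"x":0,"y":0,"z":0.05,"yaw":0},{"x":0,"y":0,"z":0,"yaw":0},{"x":0,"y":0,"z":0,"yaw":0}]' -1 35
python3 -m inch '[{"x":0,"y":0,"z":0,"yaw":0},{"x":0,"y":0,"z":0,"yaw":0},{"x":0,"y":0,"z":0,"yaw":0}]' ;python3 go.py .477 -.285 -.008 -144.7
```

```text
time_s: 7.42
tcp_pos: [0.4811, -0.2873, -0.0053]
eef_rot: [-178.5, -0.2, -144.4]
time_s: 7.83
tcp_pos: [0.4798, -0.2883, -0.0093]
eef_rot: [-178.5, -0.2, -144.4]
contact_force: [-0.5, 0.0, -0.1]
gripper_width: 0.06
time_s: 8.08
tcp_pos: [0.4805, -0.2884, -0.0078]
eef_rot: [-178.5, -0.2, -144.4]
contact_force: [-1.1, 2.2, -1.2]
gripper_width: 0.0399
t 8.08 p [ 0.4805 -0.2884 -0.0078] rpy [-178.46   -0.18 -144.35] j [-10.   22.  -29.9   2.  -37.1 -45.9] F [-1.1  2.2 -1.2] M [0.68 0.42 0.02] w 0.0399
units x 0.035 y 0.190 z 0.009
yaw units 0.09
```

Width is 39.9 mm, on the hub. I'll let the grip settle, then lift and check.

```bash
python3 -m inch '[{"x":0,"y":0,"z":0,"yaw":0},{"x":0,"y":0,"z":0,"yaw":0},{"x":0,"y":0,"z":0,"yaw":0}]'
python3 -m inch '[{"x":0,"y":0,"z":-0.3,"yaw":0},{"x":0,"y":0,"z":-0.6,"yaw":0},{"x":0,"y":0,"z":-1,"yaw":0},{"x":0,"y":0,"z":-1,"yaw":0}]';python3 go.py .573 .1585 .2 163
```

```text
time_s: 8.33
tcp_pos: [0.4803, -0.2882, -0.0077]
eef_rot: [-178.5, -0.2, -144.4]
contact_force: [-0.1, -0.0, -0.5]
gripper_width: 0.0377
time_s: 8.67
tcp_pos: [0.4729, -0.2847, 0.0606]
eef_rot: [-179.2, -0.7, -144.5]
contact_force: [1.4, -0.5, -5.0]
gripper_width: 0.0378
t 8.67 p [ 0.4729 -0.2847  0.0606] rpy [-179.21   -0.74 -144.47] j [ -9.9  16.5 -26.3   1.5 -47.2 -45.6] F [ 1.4 -0.5 -5. ] M [ 0.08 -0.27  0.04] w 0.0378
units x -13.559 y 12.103 z -5.577
yaw units 13.13
```

```bash
python3 -m inch '[{"x":0,"y":0,"z":-1,"yaw":0},{"x":0,"y":0,"z":-1,"yaw":0},{"x":-0.3,"y":0.3,"z":-1,"yaw":0},{"x":-0.6,"y":0.5,"z":-1,"yaw":0},{"x":-0.8,"y":0.7,"z":-0.6,"yaw":0}]'|head -3
python3 -m inch '[{"x":-0.8,"y":0.7,"z":-0.2,"yaw":0},{"x":-0.8,"y":0.7,"z":0,"yaw":0},{"x":-0.8,"y":0.7,"z":0,"yaw":0},{"x":-0.8,"y":0.7,"z":0,"yaw":0},{"x":-0.8,"y":0.7,"z":0,"yaw":0}]'|head -3
python3 -m inch '[{"x":-0.8,"y":0.7,"z":0,"yaw":0},{"x":-0.8,"y":0.7,"z":0,"yaw":0},{"x":-0.8,"y":0.7,"z":0,"yaw":0},{"x":-0.8,"y":0.7,"z":0,"yaw":0},{"x":-0.8,"y":0.7,"z":0,"yaw":0}]'|head -3
python3 go.py .573 .1585 .2 163
```

```text
time_s: 9.08
tcp_pos: [0.4817, -0.2279, 0.1808]
eef_rot: [-179.5, -0.9, -144.8]
time_s: 9.5
tcp_pos: [0.5126, -0.0936, 0.1901]
eef_rot: [-179.3, -0.6, -145.0]
time_s: 9.92
tcp_pos: [0.5407, 0.042, 0.188]
eef_rot: [-179.6, -0.8, -145.1]
t 9.92 p [0.5407 0.042  0.188 ] rpy [-179.56   -0.78 -145.07] j [ 25.6   8.9 -17.1   0.6 -64.7 -80.9] F [ 0.5  0.6 -3.8] M [ 0.11 -0.28  0.02] w 0.0374
units x -3.726 y 3.081 z -0.478
yaw units 12.98
```

```bash
python3 -m inch '[{"x":-0.8,"y":0.7,"z":0,"yaw":0},{"x":-0.8,"y":0.7,"z":0,"yaw":0},{"x":-0.8,"y":0.7,"z":0,"yaw":0},{"x":-0.6,"y":0.5,"z":0,"yaw":0},{"x":-0.2,"y":0.2,"z":0,"yaw":1}]'|head -3
python3 -m inch '[{"x":0,"y":0,"z":0,"yaw":1},{"x":0,"y":0,"z":0,"yaw":1},{"x":0,"y":0,"z":0,"yaw":1},{"x":0,"y":0,"z":0,"yaw":1},{"x":0,"y":0,"z":0,"yaw":1}]'|head -3
python3 -m inch '[{"x":0,"y":0,"z":0,"yaw":1},{"x":0,"y":0,"z":0,"yaw":1},{"x":0,"y":0,"z":0,"yaw":1},{"x":0,"y":0,"z":0,"yaw":1},{"x":0,"y":0,"z":0,"yaw":1}]'|head -3
python3 -m inch '[{"x":0,"y":0,"z":0,"yaw":1},{"x":0,"y":0,"z":0,"yaw":0}]'|head -3
python3 go.py .573 .1585 .2 163
```

```text
time_s: 10.33
tcp_pos: [0.5635, 0.1531, 0.1852]
eef_rot: [-179.7, -1.0, -148.9]
time_s: 10.75
tcp_pos: [0.5596, 0.1558, 0.1827]
eef_rot: [-179.3, -1.4, -169.7]
time_s: 11.17
tcp_pos: [0.5553, 0.1545, 0.181]
eef_rot: [-178.7, -1.4, 169.2]
time_s: 11.33
tcp_pos: [0.5537, 0.154, 0.1804]
eef_rot: [-178.5, -1.5, 164.8]
t 11.33 p [0.5537 0.154  0.1804] rpy [-178.49   -1.49  164.75] j [  34.9   13.4  -12.2   -0.2  -66.6 -140.1] F [ 0.3  0.2 -5.1] M [ 0.15 -0.28 -0.06] w 0.0379
units x -0.700 y 0.377 z -0.783
yaw units 0.44
```

```bash
python3 -m inch '[{"x":-0.7,"y":0.4,"z":0.4,"yaw":0.4},{"x":0,"y":0,"z":0.4,"yaw":0}]'|head -3
python3 go.py .573 .1585 .15 163
python3 - <<'E'
from cl import *
from m import comp,blobs
cap('top','t6');cap('side','s6')
comp('6','c6',[('t',(145,120,265,210)),('s',(140,160,280,265))])
blobs('6','top');blobs('6','side')
E
```

```text
time_s: 11.5
tcp_pos: [0.5731, 0.1592, 0.1617]
eef_rot: [-178.6, -1.3, 163.4]
t 11.5 p [0.5731 0.1592 0.1617] rpy [-178.6    -1.34  163.35] j [  34.2   15.9  -11.3   -0.2  -64.8 -140.8] F [ 1.5  0.  -4.8] M [ 0.23 -0.57  0.01] w 0.0379
units x -0.005 y -0.026 z 0.468
yaw units 0.09
top red [193.7 133.1] [189, 129, 10, 9, 70] depthpt [0.651 0.138 0.255]
top red [455.4 229.9] [451, 210, 10, 41, 73] depthpt [ 0.427 -0.674  0.012]
top red [285.3 235.8] [285, 231, 2, 9, 13] depthpt [ 0.393 -0.127  0.046]
top red [292.6 235.4] [292, 231, 2, 9, 14] depthpt [ 0.395 -0.15   0.044]
top white [203.1 134.1] [202, 132, 4, 5, 16] depthpt [0.699 0.136 0.111]
top white [ 70.1 145.7] [67, 142, 8, 8, 36] depthpt [0.501 0.271 0.613]
top white [187.2 166.9] [185, 166, 6, 3, 14] depthpt [0.533 0.13  0.355]
top white [387.6 187.4] [387, 176, 3, 23, 26] depthpt [ 0.561 -0.464  0.014]
top white [288.  217.9] [280, 211, 16, 19, 160] depthpt [ 0.451 -0.136  0.036]
top white [165.6 238.2] [163, 234, 7, 8, 20] depthpt [0.379 0.253 0.028]
side red [315.4 192.4] [310, 187, 11, 13, 71] depthpt [ 0.393 -0.136  0.04
[... 2174 characters left out ...]
pt [0.625 0.156 0.099]
side white [167.8 248. ] [155, 227, 25, 37, 282] depthpt [0.656 0.241 0.101]
side white [182.8 236. ] [180, 231, 6, 11, 20] depthpt [0.641 0.193 0.1  ]
side white [252.  237.7] [251, 236, 3, 4, 9] depthpt [0.491 0.098 0.059]
side white [197.9 243.9] [195, 241, 7, 7, 17] depthpt [0.595 0.197 0.1  ]
side white [247.4 253.4] [246, 252, 4, 4, 11] depthpt [0.481 0.147 0.06 ]
side white [  1.  281.9] [0, 279, 3, 7, 10] depthpt [ 1.597  0.422 -0.598]
side white [ 21.  304.1] [0, 284, 40, 47, 487] depthpt [ 1.549  0.439 -0.752]
side white [136.1 300.7] [124, 290, 25, 23, 430] depthpt [0.622 0.404 0.149]
side white [266.7 310.5] [261, 307, 11, 7, 46] depthpt [0.378 0.255 0.028]
```

View pics/c6.png

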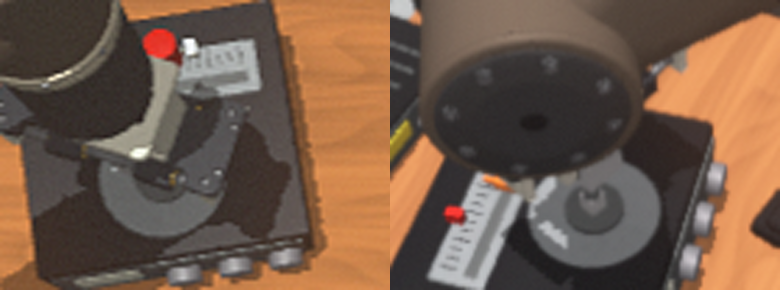

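The knob top is at about (0.651, 0.138, 0.255), which gives the crank a yaw of about −16.6° with its underside at about 0.17. In the same camera's frame the hub is about 4 mm too far in +y from the shaft. I'll correct and descend in steps, watching the force.

```bash
python3 -m inch '[{"x":0,"y":-0.16,"z":0.5,"yaw":0},{"x":0,"y":0,"z":0.5,"yaw":0},{"x":0,"y":0,"z":0,"yaw":0}]'|head -4
python3 go.py .5725 .155 .096 163
```

```text
time_s: 11.85
tcp_pos: [0.5665, 0.1528, 0.1353]
eef_rot: [-178.4, -1.7, 163.7]
contact_force: [-0.2, 0.1, -5.7]
t 11.85 p [0.5665 0.1528 0.1353] rpy [-178.38   -1.65  163.67] j [  34.    16.7  -13.9   -0.3  -61.7 -140.2] F [-0.2  0.1 -5.7] M [ 0.01 -0.2   0.02] w 0.038
units x -0.207 y 0.151 z 1.574
yaw units 0.17
```

```bash
python3 -m inch '[{"x":-0.2,"y":0.1,"z":0,"yaw":0.15},{"x":0,"y":0,"z":0,"yaw":0}]'|head -4
python3 go.py .5725 .155 .096 163
```

```text
time_s: 12.02
tcp_pos: [0.5719, 0.1536, 0.1362]
eef_rot: [-178.3, -1.6, 163.1]
contact_force: [0.8, 0.5, -3.5]
t 12.02 p [0.5719 0.1536 0.1362] rpy [-178.32   -1.65  163.14] j [  33.8   17.1  -13.1   -0.2  -62.1 -140.5] F [ 0.8  0.5 -3.5] M [ 0.16 -0.47  0.  ] w 0.0383
units x -0.008 y 0.062 z 1.607
yaw units 0.04
```

```bash
python3 -m inch '[{"x":-0.03,"y":0.06,"z":0.3,"yaw":0},{"x":-0.03,"y":0,"z":0.3,"yaw":0},{"x":0,"y":0,"z":0,"yaw":0}]'|head -4
python3 go.py .5725 .155 .096 163
```

```text
time_s: 12.27
tcp_pos: [0.5747, 0.1551, 0.1221]
eef_rot: [-178.5, -1.5, 163.2]
contact_force: [-0.2, 0.3, -5.4]
t 12.27 p [0.5747 0.1551 0.1221] rpy [-178.46   -1.51  163.2 ] j [  33.8   18.   -13.9   -0.2  -60.3 -140.4] F [-0.2  0.3 -5.4] M [ 0.03 -0.19 -0.02] w 0.0382
units x 0.081 y -0.029 z 1.045
yaw units 0.05
```

```bash
python3 -m inch '[{"x":0.08,"y":0,"z":0.2,"yaw":0},{"x":0,"y":0,"z":0.1,"yaw":0}]'|head -4
python3 go.py .5725 .155 .096 163
python3 -m inch '[{"x":0,"y":0,"z":0.2,"yaw":0},{"x":0,"y":0,"z":0.1,"yaw":0}]'|head -4
python3 go.py .5725 .155 .096 163
```

```text
time_s: 12.43
tcp_pos: [0.5736, 0.1562, 0.1153]
eef_rot: [-178.6, -1.4, 163.2]
contact_force: [-0.1, 2.3, -3.9]
t 12.43 p [0.5736 0.1562 0.1153] rpy [-178.56   -1.38  163.24] j [  33.9   18.2  -14.6   -0.2  -59.2 -140.6] F [-0.1  2.3 -3.9] M [ 0.85 -0.35 -0.04] w 0.0378
units x 0.030 y -0.061 z 0.771
yaw units 0.06
time_s: 12.6
tcp_pos: [0.5736, 0.1566, 0.1074]
eef_rot: [-178.6, -1.3, 163.3]
contact_force: [-0.5, 0.6, -3.9]
t 12.6 p [0.5736 0.1566 0.1074] rpy [-178.62   -1.34  163.27] j [  34.    18.6  -15.2   -0.2  -58.2 -140.6] F [-0.5  0.6 -3.9] M [ 0.28 -0.3   0.01] w 0.0379
units x 0.024 y -0.073 z 0.457
yaw units 0.07
```

It is past the shoulder of the square (0.128) with almost no force. Pushing home.

```bash
python3 -m inch '[{"x":0,"y":0,"z":0.2,"yaw":0},{"x":0,"y":0,"z":0.1,"yaw":0}]'|head -4
python3 -m inch '[{"x":0,"y":0,"z":0.15,"yaw":0},{"x":0,"y":0,"z":0.1,"yaw":0}]'|head -4
python3 -m inch '[{"x":0,"y":0,"z":0.15,"yaw":0}]'|head -4
python3 go.py .5725 .155 .096 163
```

```text
time_s: 12.77
tcp_pos: [0.5733, 0.1567, 0.099]
eef_rot: [-178.6, -1.3, 163.3]
contact_force: [0.2, 0.8, -4.0]
time_s: 12.93
tcp_pos: [0.5736, 0.1568, 0.0965]
eef_rot: [-178.6, -1.2, 163.4]
contact_force: [-14.7, 0.6, 30.0]
time_s: 13.02
tcp_pos: [0.5737, 0.1567, 0.0965]
eef_rot: [-178.7, -1.1, 163.5]
contact_force: [-17.0, 1.1, 34.6]
t 13.02 p [0.5737 0.1567 0.0965] rpy [-178.66   -1.14  163.5 ] j [  34.1   19.1  -16.1   -0.   -56.5 -140.5] F [-17.    1.1  34.6] M [0.47 6.22 0.01] w 0.0378
units x 0.025 y -0.079 z 0.019
yaw units 0.12
```

Home: contact at z 0.0965 against the expected 0.096. Now winding anticlockwise (negative tool yaw).

```bash
python3 -m inch '[{"x":0,"y":0,"z":-0.06,"yaw":-0.5},{"x":0,"y":0,"z":0,"yaw":-1},{"x":0,"y":0,"z":0,"yaw":-1},{"x":0,"y":0,"z":0,"yaw":-1},{"x":0,"y":0,"z":0,"yaw":-1}]'|head -4
python3 go.py .5736 .1567 .097
python3 -m inch '[{"x":0,"y":0,"z":0,"yaw":-1},{"x":0,"y":0,"z":0,"yaw":-1},{"x":0,"y":0,"z":0,"yaw":-1},{"x":0,"y":0,"z":0,"yaw":-1},{"x":0,"y":0,"z":0,"yaw":-1}]'|head -4
python3 go.py .5736 .1567 .097
```

```text
time_s: 13.43
tcp_pos: [0.5747, 0.1579, 0.1001]
eef_rot: [-179.2, -1.2, -177.8]
contact_force: [-0.9, 1.4, -2.3]
t 13.43 p [0.5747 0.1579 0.1001] rpy [-179.25   -1.24 -177.85] j [  34.1   18.8  -16.    -0.   -56.6 -121.9] F [-0.9  1.4 -2.3] M [ 0.7   0.04 -0.11] w 0.0378
units x 0.044 y -0.047 z 0.125
time_s: 13.85
tcp_pos: [0.5745, 0.1585, 0.1]
eef_rot: [-179.8, -1.4, -156.8]
contact_force: [-0.4, 1.4, -1.2]
t 13.85 p [0.5745 0.1585 0.1   ] rpy [-179.78   -1.4  -156.84] j [ 3.42e+01  1.88e+01 -1.60e+01 -1.00e-01 -5.66e+01 -1.01e+02] F [-0.4  1.4 -1.2] M [ 0.61  0.08 -0.1 ] w 0.0373
units x 0.062 y -0.051 z 0.121
```

```bash
python3 -m inch '[{"x":0,"y":-0.05,"z":0.1,"yaw":-1},{"x":0,"y":0,"z":0,"yaw":-1},{"x":0,"y":0,"z":0,"yaw":-1},{"x":0,"y":0,"z":0,"yaw":-1},{"x":0,"y":0,"z":0,"yaw":-1}]'|sed -n 2,4p
python3 -m inch '[{"x":0,"y":0,"z":0,"yaw":-1},{"x":0,"y":0,"z":0,"yaw":-1},{"x":0,"y":0,"z":0,"yaw":-1},{"x":0,"y":0,"z":0,"yaw":-1},{"x":0,"y":0,"z":0,"yaw":-1}]'|sed -n 2,4p
python3 -m inch '[{"x":0,"y":0,"z":0,"yaw":-1},{"x":0,"y":0,"z":0,"yaw":-1},{"x":0,"y":0,"z":0,"yaw":-1},{"x":0,"y":0,"z":0,"yaw":-1},{"x":0,"y":0,"z":0,"yaw":-1}]'|sed -n 2,4p
python3 go.py .5736 .1567 .097
```

```text
tcp_pos: [0.5743, 0.159, 0.0979]
eef_rot: [179.6, -1.3, -135.8]
contact_force: [-0.9, 2.6, -1.9]
tcp_pos: [0.5738, 0.1593, 0.0979]
eef_rot: [179.1, -1.1, -114.8]
contact_force: [-1.8, 1.1, -0.6]
tcp_pos: [0.5732, 0.1595, 0.0978]
eef_rot: [178.8, -0.7, -93.8]
contact_force: [-0.7, 1.2, -1.8]
t 15.1 p [0.5732 0.1595 0.0978] rpy [178.78  -0.67 -93.8 ] j [ 34.2  18.8 -16.2  -0.3 -56.3 -37.9] F [-0.7  1.2 -1.8] M [ 0.46  0.19 -0.11] w 0.0381
units x 0.110 y -0.022 z 0.034
```

```bash
python3 -m inch '[{"x":0.05,"y":0,"z":0.04,"yaw":-1},{"x":0,"y":0,"z":0,"yaw":-1},{"x":0,"y":0,"z":0,"yaw":-1},{"x":0,"y":0,"z":0,"yaw":-1},{"x":0,"y":0,"z":0,"yaw":-1}]'|sed -n 2,4p
python3 -m inch '[{"x":0,"y":0,"z":0,"yaw":-1},{"x":0,"y":0,"z":0,"yaw":-1},{"x":0,"y":0,"z":0,"yaw":-1},{"x":0,"y":0,"z":0,"yaw":-1},{"x":0,"y":0,"z":0,"yaw":-1}]'|sed -n 2,4p
python3 -m inch '[{"x":0,"y":0,"z":0,"yaw":-1},{"x":0,"y":0,"z":0,"yaw":-1},{"x":0,"y":0,"z":0,"yaw":-1},{"x":0,"y":0,"z":0,"yaw":-1},{"x":0,"y":0,"z":0,"yaw":-1}]'|sed -n 2,4p
python3 -m inch '[{"x":0,"y":0,"z":0,"yaw":-1},{"x":0,"y":0,"z":0,"yaw":-1},{"x":0,"y":0,"z":0,"yaw":-1},{"x":0,"y":0,"z":0,"yaw":-1},{"x":0,"y":0,"z":0,"yaw":-1}]'|sed -n 2,4p
python3 -m inch '[{"x":0,"y":0,"z":0,"yaw":-1},{"x":0,"y":0,"z":0,"yaw":-1},{"x":0,"y":0,"z":0,"yaw":-1},{"x":0,"y":0,"z":0,"yaw":-1},{"x":0,"y":0,"z":0,"yaw":-1}]'|sed -n 2,4p
python3 -m inch '[{"x":0,"y":0,"z":0,"yaw":-1},{"x":0,"y":0,"z":0,"yaw":-1},{"x":0,"y":0,"z":0,"yaw":-1},{"x":0,"y":0,"z":0,"yaw":-1},{"x":0,"y":0,"z":0,"yaw":-1}]'|sed -n 2,4p
python3 go.py .5736 .1567 .097
cat > ptr.py <<'E'
import sys;from h import *
t=sys.argv[1]
yaw=np.radians(10.6);ey=np.array([-np.sin(yaw),np.cos(yaw)]);ex=np.array([ey[1],-ey[0]])
for n,S in(('top',(.5741,.157)),('side',(.5725,.160))):
    im,d=cap(n,n[0]+t);hsv=cv2.cvtColor(im,cv2.COLOR_RGB2HSV).astype(int);H,Sa,V=hsv[...,0],hsv[...,1],hsv[...,2]
    v,u=np.mgrid[:384,:512]
    for k,m,z in(('red',((H<5)|(H>174))&(Sa>150)&(V>110),.115),('orange',(H>=6)&(H<19)&(Sa>170)&(V>130),.113),('white',(Sa<40)&(V>185),.115)):
        c,l,st,ce=cv2.connectedComponentsWithStats(m.astype(np.uint8))
        for i in range(1,c):
            if st[i,4]<6 or st[i,4]>150: continue
            w=onz(n,*ce[i],z)[:2]-np.array(S)
            if abs(w@ey)<.09 and .07<w@ex<.13: print(n,k,'px',ce[i].round(1),'area',st[i,4],'tuner x %.1f y %.1f mm'%(w@ex*1000,w@ey*1000))
E
python3 ptr.py 7
```

```text
tcp_pos: [0.5727, 0.1594, 0.0975]
eef_rot: [178.7, -0.1, -72.8]
contact_force: [-1.2, 1.2, -0.6]
tcp_pos: [0.5722, 0.1592, 0.0975]
eef_rot: [178.7, 0.4, -51.8]
contact_force: [-0.8, 0.8, -1.4]
tcp_pos: [0.5718, 0.1588, 0.0974]
eef_rot: [178.9, 0.8, -30.8]
contact_force: [-0.7, 0.4, -1.4]
tcp_pos: [0.5716, 0.1583, 0.0974]
eef_rot: [179.2, 1.2, -9.8]
contact_force: [-0.5, 1.1, -1.2]
tcp_pos: [0.5716, 0.1577, 0.0974]
eef_rot: [179.6, 1.4, 11.2]
contact_force: [1.0, 0.3, -2.2]
tcp_pos: [0.5718, 0.1572, 0.0974]
eef_rot: [-179.9, 1.4, 32.2]
contact_force: [0.1, -0.5, -2.7]
t 17.6 p [0.5718 0.1572 0.0974] rpy [-179.87    1.41   32.22] j [ 34.1  18.7 -16.5  -0.2 -56.2  88.2] F [ 0.1 -0.5 -2.7] M [ 0.16 -0.13 -0.11] w 0.0378
units x 0.051 y 0.056 z 0.017
top white px [203.1 134.1] area 16 tuner x 117.4 y -43.7 mm
side red px [162.3 237. ] area 36 tuner x 116.7 y 44.9 mm
```

```bash
python3 - <<'E'
from m import *
comp('7','c7',[('t',(145,120,245,194)),('s',(130,190,230,264))])
E
```

```text
(no output)
```

View pics/c7.png

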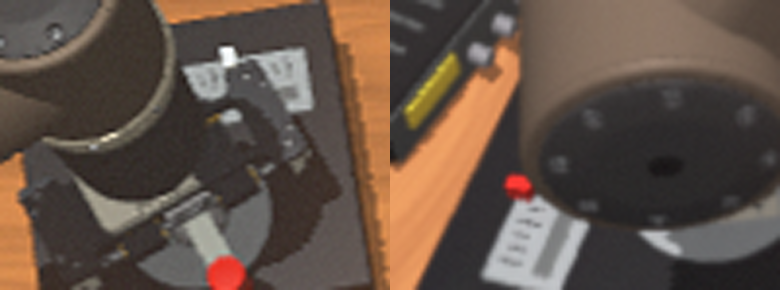

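```bash
sed -e "s/im,d=cap(n,n\[0\]+t)/im=np.load(f'pics\/{n[0]}{t}.npz')['im']/" ptr.py > ptrl.py; python3 ptrl.py 0; python3 -c "
from h import *
yaw=np.radians(10.6);ey=np.array([-np.sin(yaw),np.cos(yaw)]);ex=np.array([ey[1],-ey[0]])
for n,S in(('top',(.5741,.157)),('side',(.5725,.160))):
  for x,y in((85,45),(72,45),(98,45),(117,45)):print(n,x,np.round(proj(n,[*(np.array(S)+ex*x/1e3+ey*y/1e3),.113]),1))"
```

```text
top red px [175.6 138.1] area 17 tuner x 118.2 y 41.9 mm
top orange px [192.  146.7] area 29 tuner x 83.4 y -3.9 mm
top white px [203. 134.] area 15 tuner x 117.7 y -43.3 mm
side red px [162.3 236.9] area 27 tuner x 116.8 y 44.3 mm
side orange px [181.6 225.8] area 45 tuner x 82.8 y -0.7 mm
side white px [175.3 209.7] area 19 tuner x 117.0 y -43.6 mm
top 85 [176.1 148.7]
top 72 [176.7 152.7]
top 98 [175.6 144.7]
top 117 [174.8 138.9]
side 85 [174.2 240.3]
side 72 [179.  241.4]
side 98 [169.3 239.1]
side 117 [162.3 237.5]
```

The pointer is hidden from both views by the arm. The starting pictures give a distance to go of 45.4 mm (260° of shaft). I'll wind most of the remainder and look for orange in the side view near (174,240).

```bash
python3 -m inch '[{"x":0,"y":0,"z":0,"yaw":-1},{"x":0,"y":0,"z":0,"yaw":-1},{"x":0,"y":0,"z":0,"yaw":-1},{"x":0,"y":0,"z":0,"yaw":-1},{"x":0,"y":0,"z":0,"yaw":-1}]'|sed -n 2,4p
python3 -m inch '[{"x":0,"y":0,"z":0,"yaw":-1},{"x":0,"y":0,"z":0,"yaw":-1},{"x":0,"y":0,"z":0,"yaw":-0.5},{"x":0,"y":0,"z":0,"yaw":0}]'|sed -n 2,4p
python3 go.py; python3 ptr.py 8; python3 - <<'E'
from m import *
comp('8','c8',[('t',(145,120,245,194)),('s',(130,190,230,264))])
E
```

```text
tcp_pos: [0.5721, 0.1568, 0.0974]
eef_rot: [-179.4, 1.3, 51.9]
contact_force: [0.2, 0.4, -2.5]
tcp_pos: [0.5724, 0.1567, 0.0973]
eef_rot: [-179.3, 1.2, 62.0]
contact_force: [-0.1, 1.1, -2.6]
t 18.45 p [0.5724 0.1567 0.0973] rpy [-179.25    1.16   61.99] j [ 3.41e+01  1.87e+01 -1.65e+01 -1.00e-01 -5.62e+01  1.18e+02] F [-0.1  1.1 -2.6] M [ 0.3  -0.01 -0.08] w 0.0379
side red px [162.5 237.1] area 38 tuner x 116.1 y 44.9 mm
```

```bash
python3 -m inch '[{"x":0,"y":0,"z":0,"yaw":-1},{"x":0,"y":0,"z":0,"yaw":-0.95},{"x":0,"y":0,"z":0,"yaw":0}]'|sed -n 2,4p
python3 go.py
python3 -m inch '[{"x":0,"y":0,"z":0,"yaw":0.8},{"x":0,"y":0,"z":0,"yaw":0}]'|sed -n 2,4p
python3 go.py
python3 -m inch '[{"x":0,"y":0,"z":-0.3,"yaw":0},{"x":0,"y":0,"z":-0.3,"yaw":0},{"x":0,"y":0,"z":-0.3,"yaw":0}]'|sed -n 2,4p
python3 go.py .5724 .1567 .17
```

```text
tcp_pos: [0.5725, 0.1566, 0.0973]
eef_rot: [-179.1, 1.1, 69.5]
contact_force: [-0.2, 0.5, -2.4]
t 18.8 p [0.5725 0.1566 0.0973] rpy [-179.12    1.06   69.51] j [ 3.410e+01  1.870e+01 -1.650e+01 -1.000e-01 -5.610e+01  1.255e+02] F [-0.2  0.5 -2.4] M [ 0.34 -0.02 -0.04] w 0.038
tcp_pos: [0.5723, 0.1564, 0.0969]
eef_rot: [-179.2, 1.1, 65.8]
contact_force: [1.0, -0.5, -2.6]
t 18.97 p [0.5723 0.1564 0.0969] rpy [-179.17    1.14   65.8 ] j [ 3.410e+01  1.870e+01 -1.650e+01 -1.000e-01 -5.610e+01  1.218e+02] F [ 1.  -0.5 -2.6] M [-0.03 -0.34 -0.04] w 0.0378
tcp_pos: [0.5719, 0.1564, 0.1186]
eef_rot: [-179.0, 1.3, 65.6]
contact_force: [-0.6, -0.2, -3.9]
t 19.22 p [0.5719 0.1564 0.1186] rpy [-179.05    1.28   65.64] j [ 34.1  17.6 -14.9  -0.2 -59.  121.7] F [-0.6 -0.2 -3.9] M [-0.03 -0.25  0.01] w 0.0379
units x 0.019 y 0.013 z -2.057
```

```bash
python3 -m inch '[{"x":0,"y":0,"z":-0.5,"yaw":0},{"x":0,"y":0,"z":-0.8,"yaw":0},{"x":0,"y":0,"z":-1,"yaw":0},{"x":-0.5,"y":0.2,"z":-0.5,"yaw":0},{"x":-0.9,"y":0.4,"z":0,"yaw":0}]'|sed -n 2,4p
python3 -m inch '[{"x":-0.9,"y":0.4,"z":0,"yaw":0},{"x":-0.9,"y":0.4,"z":0,"yaw":0},{"x":-0.9,"y":0.4,"z":0,"yaw":0},{"x":-0.9,"y":0.4,"z":0,"yaw":0},{"x":-0.5,"y":0.2,"z":0,"yaw":0}]'|sed -n 2,4p
python3 -m inch '[{"x":-0.9,"y":0.4,"z":0,"yaw":0},{"x":-0.9,"y":0.4,"z":0,"yaw":0},{"x":-0.5,"y":0.2,"z":0,"yaw":0}]'|sed -n 2,4p
python3 go.py; python3 ptr.py 9
```

```text
tcp_pos: [0.5722, 0.1202, 0.1964]
eef_rot: [-179.0, 1.4, 65.8]
contact_force: [-0.4, -0.3, -4.0]
tcp_pos: [0.5702, 0.0029, 0.2052]
eef_rot: [-179.2, 1.2, 66.0]
contact_force: [0.4, 0.2, -5.4]
tcp_pos: [0.5684, -0.0631, 0.2086]
eef_rot: [-179.2, 1.2, 66.0]
contact_force: [0.5, 0.3, -4.7]
t 20.3 p [ 0.5684 -0.0631  0.2086] rpy [-179.24    1.21   65.99] j [ 13.6  11.3 -11.3   0.5 -68.7 142.2] F [ 0.5  0.3 -4.7] M [ 0.01 -0.22  0.01] w 0.0381
side red px [162.5 237.1] area 33 tuner x 116.3 y 44.8 mm
side orange px [174.5 239.8] area 48 tuner x 84.7 y 43.3 mm
side white px [175.5 209.8] area 22 tuner x 116.4 y -43.5 mm
```

```bash
python3 -m inch '[{"x":-0.9,"y":0.4,"z":0,"yaw":1},{"x":-0.9,"y":0.4,"z":0,"yaw":1},{"x":-0.9,"y":0.4,"z":0,"yaw":1},{"x":-0.9,"y":0.4,"z":0,"yaw":1},{"x":-0.5,"y":0.5,"z":0,"yaw":1}]'|sed -n 2,4p
python3 -m inch '[{"x":0,"y":0,"z":0,"yaw":1},{"x":0,"y":0,"z":0,"yaw":1}]'|sed -n 2,4p
python3 go.py .477 -.285 .2; python3 ptr.py a; python3 - <<'E'
from m import *
comp('a','ca',[('t',(155,125,215,170)),('s',(140,200,200,245))])
E
```

```text
tcp_pos: [0.5585, -0.1776, 0.2126]
eef_rot: [-179.7, 1.3, 45.4]
contact_force: [-0.2, 0.3, -5.3]
tcp_pos: [0.5579, -0.1802, 0.2133]
eef_rot: [-179.9, 1.4, 36.8]
contact_force: [-0.0, 1.0, -4.2]
t 20.98 p [ 0.5579 -0.1802  0.2133] rpy [-179.86    1.38   36.84] j [  1.7  12.4  -9.3   0.7 -69.5 124.9] F [-0.   1.  -4.2] M [ 0.08 -0.21 -0.03] w 0.0377
units x -5.104 y 1.415 z 0.532
top red px [175.6 138.1] area 17 tuner x 118.2 y 41.9 mm
top orange px [177.4 148.2] area 32 tuner x 86.1 y 40.8 mm
side red px [162.5 236.9] area 31 tuner x 116.4 y 44.5 mm
side orange px [174.6 239.7] area 49 tuner x 84.5 y 43.2 mm
side white px [175.3 209.7] area 19 tuner x 117.0 y -43.6 mm
```

View pics/ca.png

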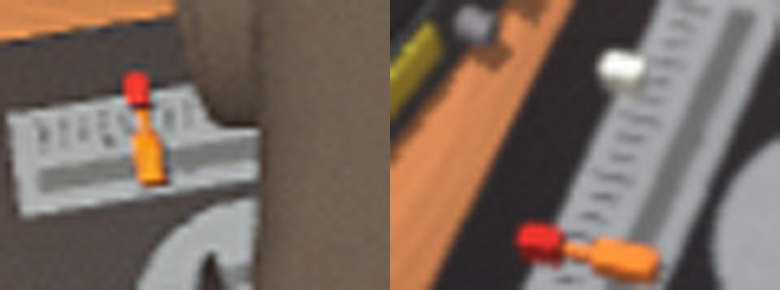

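Both views put the pointer within about 1.1–1.3 mm of the red marker (top: orange (177.4,148.2) against red (175.6,138.1)), with its tip aimed at the block, so I call it level. Now I'll set the crank back on the mat.

```bash
python3 go.py .515 -.29 .05
python3 -c "
from h import *
for u,v in((316,171),(358,171),(359,231),(317,231)):print(onz('top',u,v,.004).round(3))"
```

```text
t 21.08 p [ 0.5581 -0.1797  0.2133] rpy [-179.87    1.38   37.02] j [  1.7  12.4  -9.3   0.7 -69.4 125. ] F [ 0.8 -0.9 -4.4] M [-0.03 -0.19 -0.05] w 0.0379
units x -4.034 y 2.484 z 6.533
[ 0.614 -0.231  0.004]
[ 0.617 -0.371  0.004]
[ 0.417 -0.369  0.004]
[ 0.414 -0.233  0.004]
```

```bash
python3 -m inch '[{"x":-0.8,"y":0.5,"z":0.3,"yaw":0},{"x":-0.8,"y":0.5,"z":0.6,"yaw":0},{"x":-0.8,"y":0.5,"z":0.8,"yaw":0},{"x":-0.8,"y":0.5,"z":0.8,"yaw":0},{"x":-0.6,"y":0.4,"z":0.8,"yaw":0}]'|sed -n 2,4p
python3 -m inch '[{"x":-0.1,"y":0.1,"z":0.8,"yaw":0},{"x":0,"y":0,"z":0.8,"yaw":0},{"x":0,"y":0,"z":0.6,"yaw":0},{"x":0,"y":0,"z":0.3,"yaw":0}]'|sed -n 2,4p
python3 go.py .515 -.293 -.006
```

```text
tcp_pos: [0.5232, -0.2838, 0.1374]
eef_rot: [179.6, 0.9, 38.4]
contact_force: [1.1, -0.3, -5.7]
tcp_pos: [0.5199, -0.2894, 0.0709]
eef_rot: [179.8, 1.0, 39.0]
contact_force: [-0.5, 0.6, -5.7]
t 21.83 p [ 0.5199 -0.2894  0.0709] rpy [179.8    0.97  39.01] j [ -9.7  19.8 -19.5   1.1 -51.2 138. ] F [-0.5  0.6 -5.7] M [ 0.05 -0.05 -0.03] w 0.0378
units x -0.243 y -0.012 z 3.075
```

```bash
python3 -m inch '[{"x":-0.1,"y":0,"z":0.8,"yaw":0},{"x":0,"y":0,"z":0.7,"yaw":0},{"x":0,"y":0,"z":0.4,"yaw":0},{"x":0,"y":0,"z":0.3,"yaw":0}]'|sed -n 2,4p
python3 go.py .515 -.293 -.0065
python3 -m inch '[{"x":0,"y":0,"z":0.15,"yaw":0},{"x":0,"y":0,"z":0.1,"yaw":0}]'|sed -n 2,4p
python3 go.py .515 -.293 -.0065
```

```text
tcp_pos: [0.5201, -0.2902, 0.0156]
eef_rot: [179.7, 0.9, 39.7]
contact_force: [0.1, 0.3, -4.9]
t 22.17 p [ 0.5201 -0.2902  0.0156] rpy [179.67   0.91  39.66] j [ -9.7  23.5 -22.7   1.3 -44.2 138.5] F [ 0.1  0.3 -4.9] M [ 0.03 -0.04 -0.01] w 0.0378
units x -0.227 y -0.043 z 0.883
tcp_pos: [0.5205, -0.2897, 0.0087]
eef_rot: [179.7, 0.9, 39.8]
contact_force: [-0.1, -0.5, -4.1]
t 22.33 p [ 0.5205 -0.2897  0.0087] rpy [179.7    0.95  39.82] j [ -9.7  24.  -23.    1.3 -43.4 138.5] F [-0.1 -0.5 -4.1] M [ 0.01 -0.17 -0.02] w 0.0381
units x -0.254 y -0.040 z 0.609
```

```bash
python3 -m inch '[{"x":0,"y":0,"z":0.2,"yaw":0},{"x":0,"y":0,"z":0.15,"yaw":0}]'|sed -n 2,4p
python3 -m inch '[{"x":0,"y":0,"z":0.15,"yaw":0}]'|sed -n 2,4p
python3 -m inch '[{"x":0,"y":0,"z":0.1,"yaw":0}]'|sed -n 2,4p
python3 go.py .515 -.293 -.0065
```

```text
tcp_pos: [0.522, -0.2898, 0.0009]
eef_rot: [179.6, 0.9, 39.9]
contact_force: [-0.1, 0.2, -4.1]
tcp_pos: [0.5226, -0.29, -0.0025]
eef_rot: [179.5, 0.8, 39.9]
contact_force: [0.0, -0.9, -4.6]
tcp_pos: [0.5228, -0.2901, -0.0051]
eef_rot: [179.5, 0.8, 39.9]
contact_force: [1.0, -0.8, -4.7]
t 22.67 p [ 0.5228 -0.2901 -0.0051] rpy [179.49   0.81  39.93] j [ -9.6  25.1 -23.6   1.4 -41.5 138.5] F [ 1.  -0.8 -4.7] M [ 0.05 -0.07  0.  ] w 0.0379
units x -0.313 y -0.110 z 0.058
```

```bash
python3 -m inch '[{"x":0,"y":0,"z":0.1,"yaw":0}]'|sed -n 2,4p
python3 -m inch '[{"x":0,"y":0,"z":0.08,"yaw":0}]'|sed -n 2,4p
python3 -m inch '[{"x":0,"y":0,"z":0.08,"yaw":0}]'|sed -n 2,4p
python3 go.py .515 -.293 -.0065
```

```text
tcp_pos: [0.523, -0.2903, -0.0074]
eef_rot: [179.5, 0.8, 39.9]
contact_force: [-5.0, -1.2, 14.8]
tcp_pos: [0.523, -0.2906, -0.0078]
eef_rot: [179.4, 0.8, 40.0]
contact_force: [-10.6, 6.5, 29.6]
tcp_pos: [0.523, -0.2906, -0.0077]
eef_rot: [179.4, 0.8, 40.0]
contact_force: [-7.1, 7.4, 19.1]
t 22.92 p [ 0.523  -0.2906 -0.0077] rpy [179.41   0.84  40.03] j [ -9.6  25.3 -23.7   1.6 -41.  138.5] F [-7.1  7.4 19.1] M [3.21 2.53 0.05] w 0.0375
units x -0.306 y -0.131 z -0.050
```

Seated at −0.0077, the height at which I gripped it. Opening, then rising straight up.

```bash
python3 -m inch '[{"x":0,"y":0,"z":0,"yaw":0},{"x":0,"y":0,"z":0,"yaw":0},{"x":0,"y":0,"z":0,"yaw":0},{"x":0,"y":0,"z":0,"yaw":0},{"x":0,"y":0,"z":0,"yaw":0}]' 1 35
python3 -m inch '[{"x":0,"y":0,"z":0,"yaw":0},{"x":0,"y":0,"z":0,"yaw":0},{"x":0,"y":0,"z":0,"yaw":0},{"x":0,"y":0,"z":0,"yaw":0}]'
python3 go.py .523 -.2906 .1
```

```text
time_s: 23.33
tcp_pos: [0.5262, -0.2918, -0.0041]
eef_rot: [179.0, 0.6, 40.1]
contact_force: [1.0, 0.1, 0.2]
gripper_width: 0.0655
time_s: 23.67
tcp_pos: [0.5263, -0.292, -0.0044]
eef_rot: [179.0, 0.6, 40.1]
contact_force: [0.2, 0.9, 0.5]
gripper_width: 0.0868
t 23.67 p [ 0.5263 -0.292  -0.0044] rpy [179.04   0.64  40.1 ] j [ -9.7  25.1 -23.6   1.7 -41.  138.5] F [0.2 0.9 0.5] M [ 0.07 -0.07 -0.01] w 0.0868
units x -0.067 y -0.129 z -4.176
```

```bash
python3 -m inch '[{"x":-0.05,"y":-0.1,"z":-0.5,"yaw":0},{"x":0,"y":0,"z":-0.8,"yaw":0},{"x":0,"y":0,"z":-1,"yaw":0},{"x":0,"y":0,"z":-1,"yaw":0},{"x":0,"y":0,"z":-1,"yaw":0}]'|sed -n 2,4p
python3 -m inch '[{"x":0,"y":0,"z":-1,"yaw":0},{"x":0,"y":0,"z":-1,"yaw":0},{"x":0,"y":0,"z":-1,"yaw":0},{"x":-0.5,"y":-0.8,"z":-1,"yaw":0},{"x":0.5,"y":-0.8,"z":0,"yaw":0}]'|sed -n 2,4p
python3 -m inch '[{"x":0.6,"y":-0.8,"z":0,"yaw":0},{"x":0.6,"y":-0.8,"z":0,"yaw":0},{"x":0.4,"y":-0.8,"z":0,"yaw":0},{"x":0.4,"y":-0.8,"z":0,"yaw":0},{"x":0.4,"y":-0.6,"z":0,"yaw":0}]'|sed -n 2,4p
python3 go.py; python3 ptr.py b; python3 - <<'E'
from m import *
comp('b','cb',[('t',(145,120,385,298)),('s',(130,120,370,298))])
E
```

```text
tcp_pos: [0.5179, -0.2873, 0.1029]
eef_rot: [179.7, 1.1, 40.1]
contact_force: [0.6, -0.1, -1.6]
tcp_pos: [0.4933, -0.257, 0.2175]
eef_rot: [179.2, 0.9, 40.0]
contact_force: [1.3, 0.6, 0.2]
tcp_pos: [0.4755, -0.1421, 0.2233]
eef_rot: [178.8, 0.4, 39.8]
contact_force: [0.7, 0.2, -0.1]
t 24.92 p [ 0.4755 -0.1421  0.2233] rpy [178.83   0.43  39.78] j [  7.2   2.1 -20.4   1.3 -67.3 122.1] F [ 0.7  0.2 -0.1] M [ 0.   -0.03  0.04] w 0.0877
top red px [175.6 138.1] area 17 tuner x 118.2 y 41.9 mm
top orange px [177.4 147. ] area 24 tuner x 89.8 y 40.5 mm
top white px [203.1 134.1] area 16 tuner x 117.4 y -43.7 mm
side red px [162.5 236.9] area 31 tuner x 116.4 y 44.5 mm
side orange px [174.6 239.7] area 49 tuner x 84.5 y 43.2 mm
side white px [175.3 209.7] area 19 tuner x 117.0 y -43.6 mm
```

View pics/cb.png

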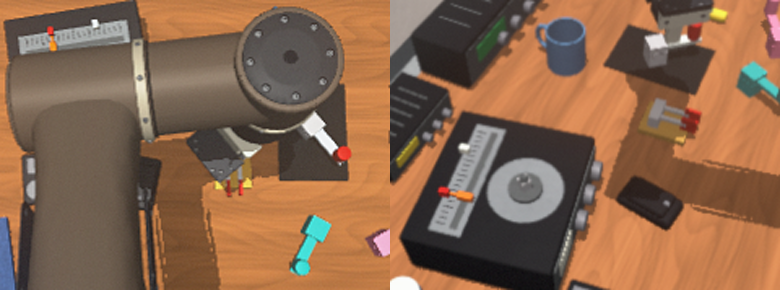

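The crank stands upright near the middle of the mat (top crop: hub (313,125), knob (343,153)). The pointer is level with the red marker, nothing else looks disturbed, and the arm is clear. Handing in.

```bash
python3 - <<'E'
from cl import *
p,im,d=cloud('top','b');X,Y,Z=p[...,0],p[...,1],p[...,2];h=cv2.cvtColor(im,cv2.COLOR_RGB2HSV)
m=((h[...,0]<5)|(h[...,0]>174))&(h[...,1]>180)&(abs(X-.46)<.06)&(abs(Y+.33)<.06);print('knob top',np.median(p[m],0).round(3))
print(r.close_job())
E
```

```text
knob top [ 0.464 -0.339  0.088]
the job is handed in; nothing more can be done
None
```

I fitted the crank onto the shaft and pushed it home, then wound it about 266° anticlockwise. I lifted it off and stood it back on the mat, and handed the job in at about 25 s of the 72 s.

**Last checks:**
- **Fit:** the crank met the collar at the expected height with about 35 N of push. During the wind it rode about 1 to 3.5 mm above that height.
- **Pointer:** it is 1.3–1.4 mm short of the red marker's middle in both cameras, visibly level. I left it there rather than refit.
- **Crank:** it stands near the middle of the mat, with the knob top at 0.088 m (0.090 expected if upright). It was released in contact with the mat, and the gripper is clear.
- **Other objects:** in the final crops the mug, the Morse key, the mouse and the turquoise crank look undisturbed. I did not measure them, and the spray can, screwdriver, pink crank and microphone were outside the crops or only partly in them.

**What went wrong or disagreed:**
- **First grasp:** the fingers stood about 35–40 mm higher than the reported tool position. The first closing therefore landed on top of the hub and pressed with up to about 50 N before I opened. The hub shifted by about a centimetre at most, and the second grasp was good.
- **Cameras:** the two cameras disagree with each other by about 4 mm in y. I corrected for this before fitting.
- **Tool tilt:** the tool drifted up to about 2° off vertical during the moves, without harm.

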